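# Collect the data sticks and close the logger dock

### The arm

A 6-joint arm with a two-finger parallel gripper is mounted at the origin on the work surface. World frame = base frame: x ahead of the robot, y to its left, z up, the work surface at z = 0. Lengths are in m, angles in rad, forces in N, time in s.
With the tool pointing down it reaches from about 0.35 to 0.975 m from the base axis. Payload 4.9 kg.
Tool frame: the origin (TCP) lies on the centre line of the jaws, within the pads' length; the fingertips stand 17 mm ahead of it and the grasp point (between the pads) lies 2 mm behind it (ctrl.tcp_to_tips is the x of the fingertips in the tool frame, in m); x points along the fingers, z is the direction in which the jaws open and shut, and the axes are right-handed (so a half turn about x gives the same grasp; the last joint's range is limited). The gripper opens to 85 mm and grips with 20 to 120 N. Pads are 22 mm wide; open, the fingers measure 114 mm over their backs; the gripper's body (76 mm by 85 mm) begins 54 mm behind the grasp point. The pads swing forward as they close: fully open they stand 13 mm farther back than shut.
Start: joints at [-1.4, 0.053, 1.613, -0, 1.476, -0.119], TCP at [0.179, -0.599, 0.248] pointing down, gripper open.
Joint ranges: [-3.01, 3.01], [-1.01, 2.22], [0.06, 2.58], [-1.02, 4.17], [0.09, 2.62], [-3.14, 3.14]. Speed limits (rad/s): [2.57, 2.57, 3.14, 3.14, 3.14, 3.14].

### API

Orientations are given as a rotation vector (axis times angle).
In Python, from station import ctrl, cams, finder gives the robot as it stands.
- The arm moves only by the tool step_arm, never from a script. Its argument "moves" is a list of rows, each a list of 3 entries, a list of its own where there are three numbers: the shift along the tool's x, y, z in cm, then the turn, a rotation vector about the tool's x, y, z in degrees, then the opening, from 0 (shut) to 1 (fully open). A call has exactly 10 rows; each row is the pose to reach, as a shift and turn from the pose measured when the call began, along the tool's axes at that moment; what a row does not reach only later rows make up. A row lasts 1/12 s, in which the tool goes at most 41.7 mm and 7.16 degrees, less where a joint would pass 70% of its speed; a pose out of reach is approached as far as the arm can. A call with a gripper value outside its range is refused whole. The fingers move at their own pace and stop on an object; "grip_force" is the grip in N (left out, the last holds). Time passes only in rows, so rows that repeat a pose let the fingers close, or fill a call up. It gives the time, the measured TCP pose, the force and the opening at its end, in the units of the state.
- ctrl.get_obs(): the state, without advancing time (a new reading comes with each control period).
- cams.get_image(name): name is "side" or "top"; returns a dict with "pixels" (480x640x3 uint8, blue, green, red), "fx", "fy", "cx", "cy" (pixels), "position" and "attitude" of the camera in the world. Camera axes: x right, y up, looking along -z (the intrinsics and any distortion apply to the point x, -y, -z); pixel columns grow to the right and rows downward; lengths in m; the calibration is good to about 2 mm. A picture is of the moment at which its call begins. There is no depth.
- ctrl.finish_job(): hands the job in, once; it reports no verdict.
Trained networks look in the newest picture that a camera, given by its name, has taken for a name from the list of things; names that differ only in an ending like _2 or _b are one class to them, and where a whole thing is asked for, a point or a joint stands for the part that bears it (a point fixed in the world has none). Each returns a list of dicts, best first, with "conf" (0 to 1); they miss things now and then, are a little off and sometimes report something else, mostly with a low value. They report only what shows in the picture. A call takes as long as a camera call.
- finder.find_in(camera, name): "at" ([column, row] in pixels, amid what is visible of it).
- finder.regions_of(camera, name): "region" (480x640 bool, what is visible of it) and "at" ([column, row] in pixels, amid what is visible of it).
- finder.tip_of(camera, name): "at" ([column, row] in pixels: a listed point, or the origin of a listed thing).
The state is a dict: "t": time; "q": joint angles; "dq": joint speeds; "effort": joint torques, N m; "tool_pos": TCP position; "tool_rot": TCP orientation; "contact_force": force on the tool from outside, world axes, zero at the start; "wrist_torque": the same for the moment, N m; "opening": finger opening in m.
Only numpy, scipy, OpenCV 4.12 (cv2) and the standard library are available. Lean on these libraries where they do the work, as an engineer would, in place of code of your own. Each camera call takes 0.05 s, during which the arm holds its last target. There are 200 camera calls.

### The job

Empty the climate logger's dock on the potting bench: press each data stick down until it springs up, lift it out and put it in the pink basket. When every stick is in the basket, lower the dock's clear cover gently, without slamming it, until it is fully closed, and knock over none of the pots or the bottle.

Things in the scene. Friction and masses are not known exactly. Their poses are not given: they have to be found in the camera images.
- stick1_mid (a point): Centre (half-way up) of data stick 1; absent in some starts. White plastic bar 26 x 16 x 80 mm (its x, y, z), about 45 g, a 6 mm deep notch low on its +x side, 8 to 20 mm above its foot. Starts upright, caught in bay 1 of the dock, its top 8 mm above the deck; its z axis is its long axis, up, and its axes are the dock's.
- stick2_mid (a point): Centre (half-way up) of data stick 2; absent in some starts. White plastic bar 26 x 16 x 80 mm (its x, y, z), about 45 g, a 6 mm deep notch low on its +x side, 8 to 20 mm above its foot. Starts upright, caught in bay 2 of the dock, its top 8 mm above the deck; its z axis is its long axis, up, and its axes are the dock's.
- stick3_mid (a point): Centre (half-way up) of data stick 3; absent in some starts. White plastic bar 26 x 16 x 80 mm (its x, y, z), about 45 g, a 6 mm deep notch low on its +x side, 8 to 20 mm above its foot. Starts upright, caught in bay 3 of the dock, its top 8 mm above the deck; its z axis is its long axis, up, and its axes are the dock's.
- stick4_mid (a point): Centre (half-way up) of data stick 4; absent in some starts. White plastic bar 26 x 16 x 80 mm (its x, y, z), about 45 g, a 6 mm deep notch low on its +x side, 8 to 20 mm above its foot. Starts upright, caught in bay 4 of the dock, its top 8 mm above the deck; its z axis is its long axis, up, and its axes are the dock's.
- stick5_mid (a point): Centre (half-way up) of data stick 5; absent in some starts. White plastic bar 26 x 16 x 80 mm (its x, y, z), about 45 g, a 6 mm deep notch low on its +x side, 8 to 20 mm above its foot. Starts upright, caught in bay 5 of the dock, its top 8 mm above the deck; its z axis is its long axis, up, and its axes are the dock's.
- dock_bays (a point): Centre of the row of five bays, level with the deck; the dock's axes. The bays lie along y, 52 mm apart, bay 1 at y = -104 mm, bay 5 at +104 mm. A caught stick cannot be pulled out. Pressed straight down about 5 mm (stop at 6 mm; 5 to 8 N) it is freed for good; let go, it rises in about half a second by 28 mm, its top then 36 mm above the deck, and is loose to lift out.
- dock_deck (a point): Centre of the dock's deck, the flat top face that the bays open into, 15 mm towards +x from the bay row. The dock is a fixed grey plastic box, 120 x 290 mm (x, y), deck 90 mm above the bench; a rim 6 mm wide stands 12 mm above the deck all round its edge. Its +x axis points to the hinge side of the cover.
- lid_hinge (a point): Middle of the cover's hinge line, which runs along the dock's y axis on top of the rim at the +x edge, 75 mm in +x from the bay row and 12 mm above the deck; the dock's axes.
- lid (a joint): Angle of the dock's clear cover (rad): 0 fully closed, flat on the rim; grows as it opens, pi/2 upright, at most 2.0 (leaning back). A clear panel 5 mm thick with white edging, 120 mm from hinge to free edge, 290 mm wide, its underside on the hinge line. The hinge is stiff: it stays where it is left; about 2.5 N at the free edge moves it.
- lid_tab (a point): Centre of the small white tab, 60 mm wide, 18 mm long, 8 mm thick, at the middle of the cover's free edge, 129 mm from the hinge. It turns with the cover; when closed its axes are the dock's.
- basket: Loose pink perforated plastic basket, open on top, 180 x 220 x 65 mm (its x, y, z), walls and floor 5 mm thick, about 0.7 kg; origin at the centre of its underside.
- pot_side: Empty terracotta pot, 80 mm wide at the rim, 65 mm tall, standing on the bench at the far right; origin at the centre of its underside, z up. A bystander.
- pot_far: Empty terracotta pot, 96 mm wide at the rim, 85 mm tall, standing on the far part of the bench; origin at the centre of its underside, z up. A bystander.
- sprayer: White bottle, 64 mm wide, 170 mm tall, standing on the far left of the bench; origin at the centre of its underside, z up. A bystander.

How it is judged:
On the way, in this order (a step that is already met when the one before it is completed fails the run):
1. every stick is in the basket (x of stick1_mid in the frame of basket between -0.086 and 0.086 m and y of stick1_mid in the frame of basket between -0.106 and 0.106 m and z of stick1_mid in the frame of basket between 0 and 0.072 m and x of stick2_mid in the frame of basket between -0.086 and 0.086 m and y of stick2_mid in the frame of basket between -0.106 and 0.106 m and z of stick2_mid in the frame of basket between 0 and 0.072 m and x of stick3_mid in the frame of basket between -0.086 and 0.086 m and y of stick3_mid in the frame of basket between -0.106 and 0.106 m and z of stick3_mid in the frame of basket between 0 and 0.072 m and x of stick4_mid in the frame of basket between -0.086 and 0.086 m and y of stick4_mid in the frame of basket between -0.106 and 0.106 m and z of stick4_mid in the frame of basket between 0 and 0.072 m and x of stick5_mid in the frame of basket between -0.086 and 0.086 m and y of stick5_mid in the frame of basket between -0.106 and 0.106 m and z of stick5_mid in the frame of basket between 0 and 0.072 m), for 0.2 s.
2. the cover is fully closed (value of joint lid below 0.05 rad), for 0.2 s.
At the end, for the whole second after the job is handed in: Every stick present lies or stands in the basket (its centre between the walls and less than 72 mm above the basket's underside), the basket stands level (within 0.15 rad) and the cover is closed to within 0.05 rad (all of step 1 and value of joint lid below 0.05 rad and angle between basket's own z axis and vertical below 0.15 rad); the robot touches nothing.
It fails at once if the cover is slammed (closing faster than 2.5 rad/s) (velocity of joint lid below -2.5 rad/s).
It fails at once if a pot or the bottle is knocked over (angle between any of pot_side, pot_far, sprayer's own z axis and vertical above 0.7 rad).
Of stick1, stick2, stick3, stick4, stick5 only 3 to 5 are there at a start; the rules pass over those that are not, and their reading is None.
At some moment in a run one of basket may be knocked a few centimetres aside while the robot is not near it.
Once in a run the grip may slacken for a moment while it holds something.
It also fails if it takes over 210 s, if anything falls off the work surface, if the arm or the gripper's body presses on something with over 40 N, if the wrist force passes 120 N, or if a joint passes its speed limit or range.

## Working session

There is one attempt and no reset: what is moved stays moved. The work goes in short steps, Python scripts to look and compute and a tool call to move; the robot and the scene stay as the last step left them, time stands still between calls to the robot, and variables do not carry over. Pictures are saved under pics/ and viewed, on a budget of 14 in all, crops included, one or two more only if the job needs it, and the job is handed in when it is done.

Besides the shell and the picture viewer there is one more tool, called after "Request:" as name(argument=value, ...) on one line, values as JSON. step_arm: Moves the arm, as the interface text tells. Its arguments: {"type":"object","properties":{"moves":{"type":"array"},"grip_force":{"type":"number"}},"required":["moves"]}

```bash
ls; mkdir -p pics; cat > h.py <<'E'
import numpy as np, cv2
from scipy.spatial.transform import Rotation as R
from station import ctrl, cams, finder
def rot(a):
    a=np.array(a,float); 
    return a if a.shape==(3,3) else (R.from_rotvec(a).as_matrix() if a.size==3 else R.from_quat(a).as_matrix())
def proj(im,P):
    p=(np.atleast_2d(P)-im['position'])@rot(im['attitude'])
    return np.c_[im['cx']+im['fx']*p[:,0]/-p[:,2], im['cy']+im['fy']*p[:,1]/p[:,2]]
def ray(im,uv):
    d=np.array([(uv[0]-im['cx'])/im['fx'],-(uv[1]-im['cy'])/im['fy'],-1.])
    return np.array(im['position']),rot(im['attitude'])@d
def onz(im,uv,z):
    o,d=ray(im,uv); return o+d*(z-o[2])/d[2]
def tri(pairs):
    A=np.zeros((3,3));b=np.zeros(3)
    for im,uv in pairs:
        o,d=ray(im,uv); d=d/np.linalg.norm(d); M=np.eye(3)-np.outer(d,d); A+=M;b+=M@o
    return np.linalg.solve(A,b)
E
python3 - <<'E'
from h import *
print(ctrl.get_obs())
names=['stick1_mid','stick2_mid','stick3_mid','stick4_mid','stick5_mid','dock_bays','dock_deck','lid_hinge','lid_tab','basket','pot_side','pot_far','sprayer']
for c in ['side','top']:
    im=cams.get_image(c); cv2.imwrite(f'pics/{c}0.png',im['pixels'])
    print(c,{k:v for k,v in im.items() if k!='pixels'})
    for n in names:
        print(n,[(np.round(d['at'],1).tolist(),round(d['conf'],2)) for d in finder.tip_of(c,n)][:4])
E
```

```text
pics
{'t': 0.0, 'q': array([-1.39999591e+00,  5.33483477e-02,  1.61430540e+00, -4.35500327e-07,
        1.47598187e+00, -1.18973109e-01]), 'dq': array([ 5.27020519e-04, -1.46736507e-03,  4.93147969e-04, -6.50447684e-04,
       -2.63240758e-04,  7.80945315e-05]), 'effort': array([-4.89111499e-04, -3.93678260e+01, -3.70176315e+01, -5.50955190e-05,
        7.07215571e-03, -7.84832423e-06]), 'tool_pos': array([ 0.17850018, -0.59835404,  0.24706144]), 'tool_rot': array([ 0.99451867,  1.33398063, -0.99218099]), 'contact_force': array([-0.98511722,  0.34106969, -0.25086108]), 'wrist_torque': array([-0.02532842,  0.00328146, -0.01362741]), 'opening': 0.08563618466632321}
side {'fx': 516.012997523736, 'fy': 516.012997523736, 'cx': 327.5132720654596, 'cy': 229.65909193746876, 'position': array([ 0.33030732, -0.68024257,  0.9682291 ]), 'attitude': array([ 0.68789198, -0.13063651, -0.35695363])}
stick1_mid [([327.4, 369.0], 0.72)]
stick2_mid [([320.7, 342.5], 0.48)]
stick3_mid [([354.7, 300.8], 0.67), ([315.1, 319.5], 0.59), ([263.5, 214.5], 0.38)]
stick4_mid [([307.8, 276.0], 0.72), ([312.7, 29
[... 485 characters left out ...]
0763096, 1.24195947]), 'attitude': array([ 0.09506149, -0.11002069, -1.54503498])}
stick1_mid [([441.5, 280.8], 0.49)]
stick2_mid [([412.9, 273.1], 0.55)]
stick3_mid [([395.4, 267.0], 0.46), ([372.8, 271.3], 0.19)]
stick4_mid [([414.3, 275.7], 0.58), ([370.7, 268.8], 0.48)]
stick5_mid [([397.6, 261.3], 0.45), ([350.6, 262.7], 0.42)]
dock_bays [([394.2, 267.4], 0.77), ([400.4, 234.1], 0.32)]
dock_deck [([398.1, 263.8], 0.86)]
lid_hinge [([402.6, 235.7], 0.81), ([242.5, 273.1], 0.26)]
lid_tab [([419.7, 211.4], 0.65)]
basket [([246.8, 270.8], 0.78), ([397.3, 263.8], 0.46)]
pot_side [([469.5, 212.8], 0.83)]
pot_far [([319.9, 177.9], 0.92), ([394.3, 270.4], 0.73)]
sprayer [([143.0, 219.7], 0.79)]
```

```bash
python3 - <<'E'
import cv2
s=cv2.imread('pics/side0.png');t=cv2.imread('pics/top0.png')
a=cv2.resize(s[190:430,200:500],None,fx=2.6,fy=2.45); cv2.imwrite('pics/s0c.png',a)
b=cv2.resize(t[150:350,200:500],None,fx=2.6,fy=2.6); cv2.imwrite('pics/t0c.png',b)
from h import *
# triangulate
import pickle
side=cams.get_image('side');top=cams.get_image('top')
for n,u,v in [('bays',(320.8,311.4),(394.2,267.4)),('deck',(325.3,311.9),(398.1,263.8)),('hinge',(355.2,301.1),(402.6,235.7)),('tab',(379.7,256),(419.7,211.4)),('basket',(262.1,214.3),(246.8,270.8)),('pots',(426.5,392.2),(469.5,212.8)),('potf',(383.2,243.9),(319.9,177.9)),('spr',(284.2,140.2),(143,219.7)),('s1',(327.4,369),(441.5,280.8))]:
    print(n,tri([(side,u),(top,v)]).round(3))
E
```

```text
bays [ 0.508 -0.186  0.089]
deck [ 0.516 -0.193  0.095]
hinge [ 0.576 -0.201  0.11 ]
tab [ 0.609 -0.21   0.25 ]
basket [0.491 0.155 0.027]
pots [ 0.651 -0.383  0.013]
potf [ 0.734 -0.015 -0.002]
spr [0.62  0.41  0.017]
s1 [ 0.48  -0.296  0.075]
```

View pics/s0c.png

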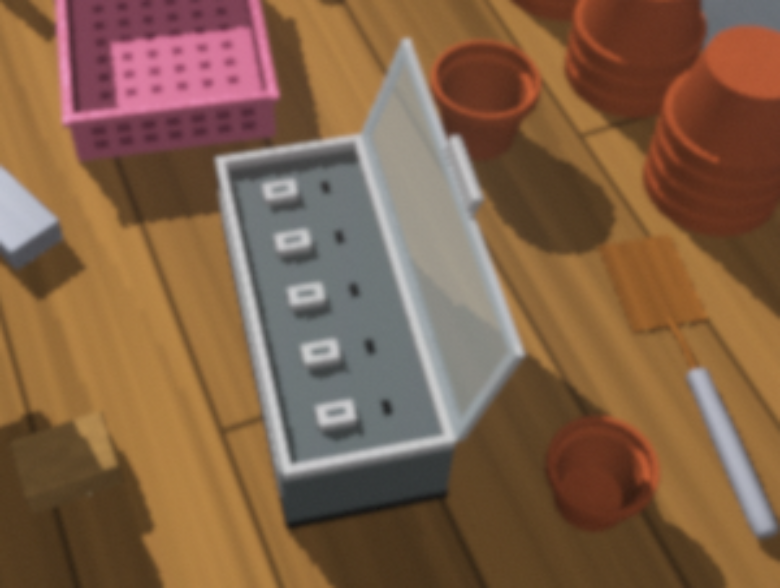

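View pics/t0c.png

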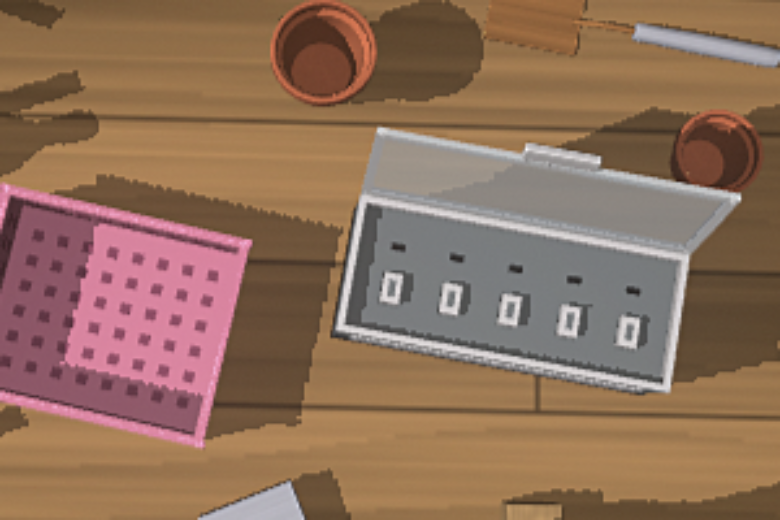

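All five bays are filled: the sticks' tops run from about (308,268) to (330,359) in side and (351,261) to (441,278) in top. The cover leans back. Next I'll fit the dock and basket poses.

```bash
cat >> h.py <<'E'
from scipy.optimize import least_squares
def dockpts(p,z=0.098):
    c,s=np.cos(p[2]),np.sin(p[2]); y=np.arange(-2,3)*.052
    return np.c_[p[0]-s*y,p[1]+c*y,np.full(5,z)]
def basket(verbose=0):
    """pose x,y,yaw of the basket by fitting its rim outline to the pink mask in both views"""
    ims=[cams.get_image(c) for c in('side','top')]; ms=[]
    for im in ims:
        h=cv2.cvtColor(im['pixels'],cv2.COLOR_BGR2HSV)
        m=((h[...,0]>150)&(h[...,0]<178)&(h[...,1]>70)&(h[...,2]>70)).astype(np.uint8)
        m=cv2.morphologyEx(m,cv2.MORPH_CLOSE,np.ones((7,7)))
        n,l,st,_=cv2.connectedComponentsWithStats(m); ms.append((l==1+np.argmax(st[1:,4])).astype(np.uint8))
    box=np.array([[x,y,z] for x in(-.09,.09) for y in(-.11,.11) for z in(0,.065)])
    dts=[]
    for m in ms:
        hull=cv2.convexHull(np.argwhere(m)[:,::-1].astype(np.int32)); dts.append(hull)
    def f(p):
        Rz=R.from_euler('z',p[2]).as_matrix(); P=box@Rz.T+[p[0],p[1],0]; r=[]
        for im,h in zip(ims,dts):
            uv=cv2.convexHull(proj(im,P).astype(np.float32))
            for q in h[:,0]: r.append(cv2.pointPolygonTest(uv,(float(q[0]),float(q[1])),True))
            for q in uv[:,0]: r.append(cv2.pointPolygonTest(h.astype(np.float32),(float(q[0]),float(q[1])),True))
        return r
    def f1(p): return float(np.sum(np.minimum(np.abs(f(p)),4)))
    from scipy.optimize import minimize
    s=minimize(f1,[.49,.155,-.2],method='Nelder-Mead',options=dict(initial_simplex=[[.49,.155,-.2],[.51,.155,-.2],[.49,.18,-.2],[.49,.155,-.05]],maxiter=400))
    return s.x,s.fun/len(f(s.x)),[m.sum() for m in ms]
E
python3 - <<'E'
from h import *
im={c:cams.get_image(c) for c in('side','top')}
init={'top':[(441.5,277.7),(418.8,273.5),(396.2,269.2),(373.5,265),(350.8,260.8)],'side':[(329.6,359),(323.5,333.7),(318.1,310.4),(312.7,288.4),(308.1,267.6)]}
M={}
for c in im:
    g=cv2.cvtColor(im[c]['pixels'],cv2.COLOR_BGR2GRAY); M[c]=[]
    for u,v in init[c]:
        x0,y0=int(u)-9,int(v)-9; w=(g[y0:y0+19,x0:x0+19]>150).astype(np.uint8); yy,xx=np.nonzero(cv2.morphologyEx(w,cv2.MORPH_CLOSE,np.ones((5,5))))
        M[c].append([x0+xx.mean(),y0+yy.mean()])
for c in M: print(c,np.round(M[c],1).tolist())
f=lambda p:np.concatenate([(proj(im[c],dockpts(p,p[3]))-M[c]).ravel() for c in M])
for fr in [['side','top'],['top'],['side']]:
    f=lambda p:np.concatenate([(proj(im[c],dockpts(p,.098+(p[3]-.098 if len(fr)>1 else 0)))-M[c]).ravel() for c in fr])
    s=least_squares(f,[.508,-.186,-.2,.098]); print(fr,s.x.round(4),np.abs(s.fun).max().round(2))
    if len(fr)>1: print(dockpts(s.x,s.x[3]).round(4))
    
print(basket())
E
```

```text
side [[328.2, 358.0], [321.9, 332.6], [316.4, 309.5], [312.0, 287.3], [306.2, 266.7]]
top [[441.1, 277.3], [418.2, 273.1], [395.5, 268.8], [372.9, 264.5], [350.2, 260.4]]
['side', 'top'] [ 0.5021 -0.1861 -0.1598  0.1024] 0.61
[[ 0.4855 -0.2888  0.1024]
 [ 0.4938 -0.2375  0.1024]
 [ 0.5021 -0.1861  0.1024]
 [ 0.5104 -0.1348  0.1024]
 [ 0.5186 -0.0835  0.1024]]
['top'] [ 0.503  -0.1871 -0.1614  0.098 ] 0.26
['side'] [ 0.5025 -0.1836 -0.158   0.098 ] 0.61
(array([ 0.49512034,  0.1743217 , -0.20760657]), np.float64(1.446447054347443), [np.uint64(6682), np.uint64(8114)])
```

```bash
cat >> h.py <<'E'
DOCK=np.array([.5025,-.186]); YAW=-.16
def bay(i): return DOCK+np.array([-np.sin(YAW),np.cos(YAW)])*(i-3)*.052
def go(xyz,yaw=YAW):
    """shift (cm) and turn (deg) in the present tool axes to reach xyz, tool down, jaws along dock x"""
    o=ctrl.get_obs(); T=R.from_rotvec(o['tool_rot']); best=None
    for s in(1,-1):
        z=s*np.array([np.cos(yaw),np.sin(yaw),0]); x=np.array([0,0,-1.]); G=R.from_matrix(np.c_[x,np.cross(z,x),z])
        r=(T.inv()*G).as_rotvec(degrees=True)
        if best is None or np.linalg.norm(r)<np.linalg.norm(best): best=r
    print('shift',(T.inv().apply(np.array(xyz)-o['tool_pos'])*100).round(2),'turn',best.round(1),'pos',o['tool_pos'].round(4),'q6',o['q'][5].round(2),'open',round(o['opening'],4),'F',o['contact_force'].round(1),'t',round(o['t'],1))
E
python3 -c "
from h import *
go([*bay(1),.20]); print(bay(1),bay(5),ctrl.tcp_to_tips,R.from_rotvec(ctrl.get_obs()['tool_rot']).as_matrix().round(2))"
```

```text
shift [  4.83  38.32 -20.95] turn [-64.2  -0.    0. ] pos [ 0.1786 -0.5989  0.2483] q6 -0.12 open 0.0859 F [-0.8  0.1 -0.1] t 1.7
[ 0.48593091 -0.28867164] [ 0.51906909 -0.08332836] 0.017 [[-0.    0.96  0.29]
 [ 0.    0.29 -0.96]
 [-1.   -0.   -0.  ]]
```

Request:
step_arm(moves=[[[0.4,3.6,-2.0],[-6.5,0,0],0],[[0.9,7.2,-4.0],[-13,0,0],0],[[1.4,10.8,-6],[-19.5,0,0],0],[[1.9,14.4,-7.9],[-26,0,0],0],[[2.4,18,-9.9],[-32.5,0,0],0],[[2.9,21.6,-11.8],[-39,0,0],0],[[3.4,25.2,-13.8],[-45.5,0,0],0],[[3.9,28.8,-15.8],[-52,0,0],0],[[4.4,32.4,-17.7],[-58,0,0],0],[[4.8,36,-19.7],[-64.2,0,0],0]], grip_force=40)

```text
t: 2.53
tool_pos: [0.4684, -0.3056, 0.2002]
tool_rot: [0.122, 1.567, -0.122]
contact_force: [1.3, -0.4, -0.2]
opening: 0.0002
```

```bash
python3 -c "
from h import *
go([*bay(1),.135])"
```

```text
shift [6.52 1.94 1.47] turn [0.3 0.  0. ] pos [ 0.4684 -0.3056  0.2002] q6 -0.56 open 0.0002 F [ 1.3 -0.4 -0.2] t 2.5
```

Request:
step_arm(moves=[[[2.0,1.94,1.47],[0.3,0,0],0],[[5.0,1.94,1.47],[0.3,0,0],0],[[7.0,1.94,1.47],[0.3,0,0],0],[[7.7,1.94,1.47],[0.3,0,0],0],[[8.1,1.94,1.47],[0.3,0,0],0],[[8.4,1.94,1.47],[0.3,0,0],0],[[8.6,1.94,1.47],[0.3,0,0],0],[[8.8,1.94,1.47],[0.3,0,0],0],[[8.8,1.94,1.47],[0.3,0,0],0],[[8.8,1.94,1.47],[0.3,0,0],0]])

```text
t: 3.37
tool_pos: [0.4867, -0.2897, 0.114]
tool_rot: [0.125, 1.564, -0.128]
contact_force: [-0.7, -0.1, 3.0]
opening: -0.0
```

```bash
python3 -c "
from h import *
go([*bay(1),.109])
for c in('side','top'):
    im=cams.get_image(c);cv2.imwrite('pics/p1%s.png'%c,im['pixels'])
a=cv2.imread('pics/p1side.png')[190:430,220:420];b=cv2.imread('pics/p1top.png')[170:370,330:500]
cv2.imwrite('pics/p1.png',np.hstack([cv2.resize(a,(400,480)),cv2.resize(b,(400,480))]))"
```

```text
shift [ 0.5   0.09 -0.09] turn [-0.1  0.2  0.1] pos [ 0.4867 -0.2897  0.114 ] q6 -0.51 open -0.0 F [-0.7 -0.1  3. ] t 3.4
```

View pics/p1.png

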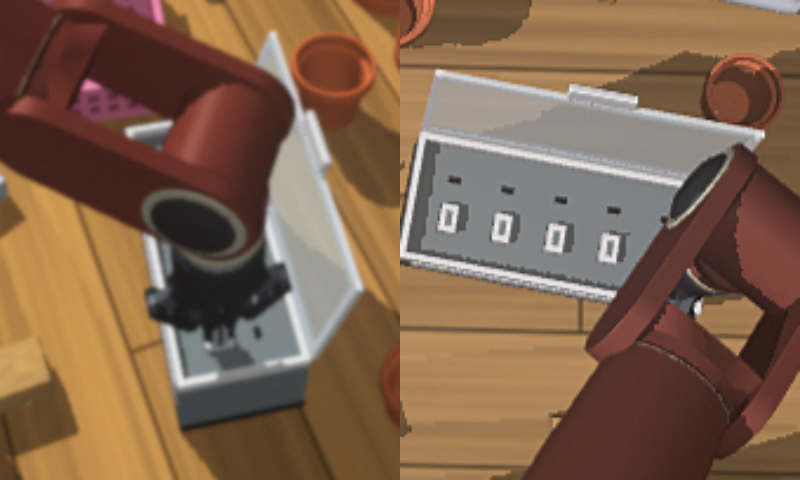

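The fingers stand on stick 1 (about (215,335) in the left half) with 3 N of contact. I'll press on and then rise.

Request:
step_arm(moves=[[[0.3,0.05,-0.05],[0,0,0],0],[[0.5,0.05,-0.05],[0,0,0],0],[[0.7,0.05,-0.05],[0,0,0],0],[[0.7,0.05,-0.05],[0,0,0],0],[[0.7,0.05,-0.05],[0,0,0],0],[[0.7,0.05,-0.05],[0,0,0],0],[[0.7,0.05,-0.05],[0,0,0],0],[[0.7,0.05,-0.05],[0,0,0],0],[[0.7,0.05,-0.05],[0,0,0],0],[[0.7,0.05,-0.05],[0,0,0],0]])

```text
t: 4.3
tool_pos: [0.4872, -0.2899, 0.109]
tool_rot: [0.123, 1.562, -0.129]
contact_force: [-1.5, 1.3, 9.4]
opening: -0.0001
```

Request:
step_arm(moves=[[[-1.0,0,0],[0,0,0],0],[[-3,0,0],[0,0,0],0],[[-5.0,0,0],[0,0,0],0],[[-5.5,0.0,0],[0,0,0],0.5],[[-5.5,0,0],[0,0,0],0.5],[[-5.5,0,0],[0,0,0],0.5],[[-5.5,0,0],[0,0,0],0.5],[[-5.5,0,0],[0,0,0],0.5],[[-5.5,0,0],[0,0,0],0.5],[[-5.5,0,0],[0,0,0],0.5]])

```text
t: 5.13
tool_pos: [0.4866, -0.2894, 0.1629]
tool_rot: [0.124, 1.563, -0.129]
contact_force: [-0.5, 0.0, 1.1]
opening: 0.043
```

```bash
python3 -c "
from h import *
go([*bay(1),.121])
for c in('side','top'):
    im=cams.get_image(c);cv2.imwrite('pics/p2%s.png'%c,im['pixels'])
a=cv2.imread('pics/p2side.png')[250:430,250:400];b=cv2.imread('pics/p2top.png')[170:370,330:500]
cv2.imwrite('pics/p2.png',cv2.resize(a,(500,600)))"
```

```text
shift [ 4.19  0.07 -0.09] turn [-0.   0.2  0.2] pos [ 0.4866 -0.2894  0.1629] q6 -0.51 open 0.043 F [-0.5  0.   1.1] t 5.1
```

View pics/p2.png

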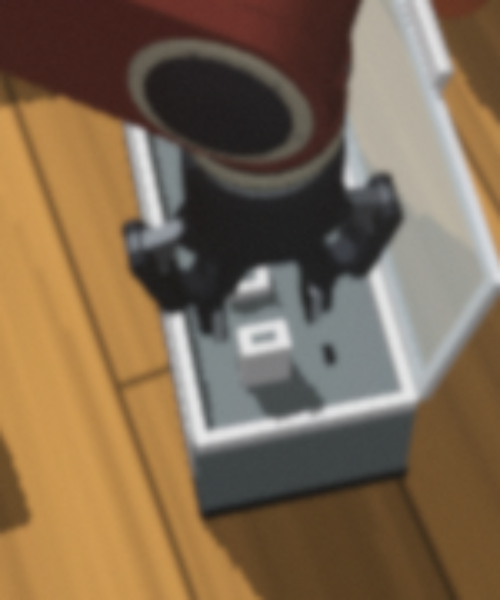

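Stick 1 has sprung up (top at about (265,335)) and sits between the jaws. I'll grasp it.

Request:
step_arm(moves=[[[1.5,0.05,-0.05],[0,0,0],0.5],[[3,0.05,-0.05],[0,0,0],0.5],[[4.2,0.05,-0.05],[0,0,0],0.5],[[4.2,0.05,-0.05],[0,0,0],0.5],[[4.2,0.05,-0.05],[0,0,0],0.1],[[4.2,0.05,-0.05],[0,0,0],0.1],[[4.2,0.05,-0.05],[0,0,0],0.1],[[4.2,0.05,-0.05],[0,0,0],0.1],[[4.2,0.05,-0.05],[0,0,0],0.1],[[4.2,0.05,-0.05],[0,0,0],0.1]], grip_force=50)

```text
t: 6.07
tool_pos: [0.4868, -0.2893, 0.122]
tool_rot: [0.123, 1.562, -0.129]
contact_force: [-0.5, -0.7, -1.0]
opening: 0.0253
```

Request:
step_arm(moves=[[[-1,0,0],[0,0,0],0.1],[[-2,0,0],[0,0,0],0.1],[[-4,0,0],[0,0,0],0.1],[[-6,0,0],[0,0,0],0.1],[[-8,0,0],[0,0,0],0.1],[[-10,0,0],[0,0,0],0.1],[[-10,0,0],[0,0,0],0.1],[[-10,0,0],[0,0,0],0.1],[[-10,0,0],[0,0,0],0.1],[[-10,0,0],[0,0,0],0.1]])

```text
t: 6.9
tool_pos: [0.4856, -0.2884, 0.2205]
tool_rot: [0.124, 1.564, -0.128]
contact_force: [0.0, -0.1, 0.1]
opening: 0.0246
```

```bash
python3 -c "
from h import *
p,e,n=basket(); print(p,e,n)
ims={}
for c in('side','top'):
    im=cams.get_image(c); a=im['pixels'].copy()
    Rz=R.from_euler('z',p[2]).as_matrix()
    for z in(0,.065):
        P=np.array([[.09,.11,z],[.09,-.11,z],[-.09,-.11,z],[-.09,.11,z]])@Rz.T+[p[0],p[1],0]
        cv2.polylines(a,[proj(im,P).round().astype(np.int32)],True,(0,255,0) if z else (255,0,0),1)
    ims[c]=a
cv2.imwrite('pics/b1.png',np.hstack([cv2.resize(ims['side'][150:390,190:430],(400,400)),cv2.resize(ims['top'][180:380,180:380],(400,400))]))
go([p[0],p[1],.2])"
```

```text
[ 0.49070519  0.17109786 -0.20680134] 2.571549807542445 [np.uint64(538), np.uint64(8113)]
shift [ 1.94 45.45 -6.89] turn [-0.   0.2  0.1] pos [ 0.4859 -0.2885  0.2208] q6 -0.51 open 0.0248 F [-0.3 -0.1  0.5] t 7.1
```

View pics/b1.png

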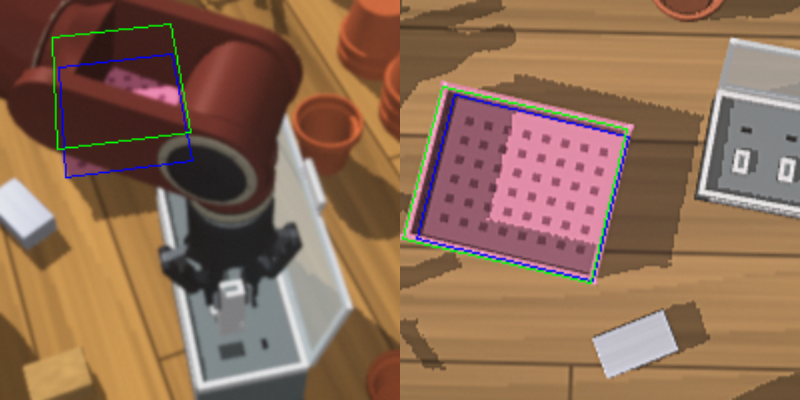

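Stick 1 is held ((230,300) in the left half). The basket outline fits within about 1 px in the top view.

```bash
cat >> h.py <<'E'
def bpt(p,y,z,x=0):
    c,s=np.cos(p[2]),np.sin(p[2]); return [p[0]+c*x-s*y,p[1]+s*x+c*y,z]
E
python3 -c "
from h import *
go(bpt([.496,.173,-.207],.075,.2205),-.207)"
```

```text
shift [-0.13 53.21 -6.04] turn [2.6 0.2 0.1] pos [ 0.4859 -0.2885  0.2208] q6 -0.51 open 0.0248 F [-0.3 -0.1  0.5] t 7.1
```

Request:
step_arm(moves=[[[0,2,-0.2],[0,0,0],0.1],[[0,5.5,-0.6],[0,0,0],0.1],[[0,9.5,-1.1],[0,0,0],0.1],[[0,13.5,-1.5],[0,0,0],0.1],[[0,17.5,-2],[0.5,0,0],0.1],[[0,21.5,-2.4],[1,0,0],0.1],[[0,25.5,-2.9],[1.5,0,0],0.1],[[0,29.5,-3.3],[2,0,0],0.1],[[0,33.5,-3.8],[2.6,0,0],0.1],[[0,37.5,-4.2],[2.6,0,0],0.1]])

```text
t: 7.93
tool_pos: [0.5039, 0.0903, 0.2194]
tool_rot: [0.16, 1.561, -0.164]
contact_force: [0.7, -0.6, -0.3]
opening: 0.0246
```

```bash
python3 -c "
from h import *
go(bpt([.496,.173,-.207],.075,.088),-.207)"
```

```text
shift [13.09 15.46 -2.51] turn [0.  0.2 0.1] pos [0.5039 0.0903 0.2194] q6 0.24 open 0.0246 F [ 0.7 -0.6 -0.3] t 7.9
```

Request:
step_arm(moves=[[[0,4,-0.6],[0,0,0],0.1],[[0,8,-1.2],[0,0,0],0.1],[[0,12,-1.9],[0,0,0],0.1],[[0,15.5,-2.5],[0,0,0],0.1],[[3,15.5,-2.5],[0,0,0],0.1],[[6.5,15.5,-2.5],[0,0,0],0.1],[[10,15.5,-2.5],[0,0,0],0.1],[[12.5,15.5,-2.5],[0,0,0],0.1],[[13.3,15.5,-2.5],[0,0,0],0.1],[[13.3,15.5,-2.5],[0,0,0],0.1]])

```text
t: 8.77
tool_pos: [0.5101, 0.2463, 0.0835]
tool_rot: [0.158, 1.566, -0.166]
contact_force: [0.6, 0.5, 0.7]
opening: 0.0246
```

Request:
step_arm(moves=[[[0.3,0,0],[0,0,0],0.1],[[0.3,0,0],[0,0,0],0.5],[[0.3,0,0],[0,0,0],0.5],[[0.3,0,0],[0,0,0],0.5],[[0,0,0],[0,0,0],0.5],[[-2,0,0],[0,0,0],0.5],[[-5,0,0],[0,0,0],0.5],[[-9,0,0],[0,0,0],0.5],[[-13,0,0],[0,0,0],0.5],[[-13,0,0],[0,0,0],0.2]])

```text
t: 9.6
tool_pos: [0.515, 0.2485, 0.225]
tool_rot: [0.164, 1.55, -0.16]
contact_force: [1.1, -0.8, 1.5]
opening: 0.032
```

```bash
python3 -c "
from h import *
go([*bay(2),.205])
for c in('side',):
    im=cams.get_image(c);cv2.imwrite('pics/p3.png',cv2.resize(im['pixels'][80:380,180:480],(600,600)))"
```

```text
shift [  1.92 -47.98   7.9 ] turn [-2.7  0.8 -0.2] pos [0.515  0.2485 0.225 ] q6 0.53 open 0.032 F [ 1.1 -0.8  1.5] t 9.6
```

View pics/p3.png

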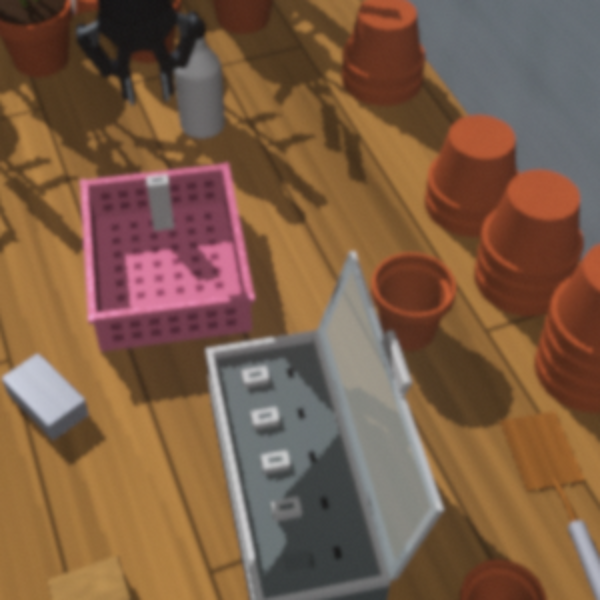

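Stick 1 stands in the basket (about (160,200)) and bay 1 is empty. Next I'll press 5, 4, 3 and 2 in turn.

```bash
python3 -c "
from h import *
go([*bay(5),.145])"
```

```text
shift [  7.64 -32.33   7.25] turn [-2.7  0.6 -0.1] pos [0.5136 0.248  0.2212] q6 0.53 open 0.0244 F [ 0.1  0.5 -0.1] t 9.7
```

Request:
step_arm(moves=[[[0,-3.5,0.8],[0,0,0],0],[[0,-7.5,1.7],[-0.5,0,0],0],[[0,-11.5,2.6],[-1,0,0],0],[[0,-15.5,3.5],[-1.5,0,0],0],[[0,-19.5,4.4],[-2,0.3,0],0],[[0,-23.5,5.3],[-2.7,0.5,0],0],[[0.5,-27.5,6.2],[-2.7,0.6,0],0],[[3,-31,7],[-2.7,0.6,0],0],[[6,-32.3,7.25],[-2.7,0.6,0],0],[[7.6,-32.3,7.25],[-2.7,0.6,0],0]])

```text
t: 10.48
tool_pos: [0.5172, -0.0859, 0.1418]
tool_rot: [0.13, 1.571, -0.128]
contact_force: [-1.1, 0.0, -1.0]
opening: 0.0001
```

```bash
python3 -c "
from h import *
go([*bay(5),.109])"
```

```text
shift [3.28 0.28 0.15] turn [-0.2 -0.2 -0.1] pos [ 0.5172 -0.0859  0.1418] q6 -0.14 open 0.0001 F [-1.1  0.  -1. ] t 10.5
```

Request:
step_arm(moves=[[[1,0.28,0.15],[-0.2,-0.2,0],0],[[2,0.28,0.15],[-0.2,-0.2,0],0],[[2.6,0.28,0.15],[-0.2,-0.2,0],0],[[3.0,0.28,0.15],[-0.2,-0.2,0],0],[[3.3,0.28,0.15],[-0.2,-0.2,0],0],[[3.5,0.28,0.15],[-0.2,-0.2,0],0],[[3.5,0.28,0.15],[-0.2,-0.2,0],0],[[3.5,0.28,0.15],[-0.2,-0.2,0],0],[[3.5,0.28,0.15],[-0.2,-0.2,0],0],[[3.5,0.28,0.15],[-0.2,-0.2,0],0]])

```text
t: 11.32
tool_pos: [0.5196, -0.0828, 0.1091]
tool_rot: [0.125, 1.567, -0.124]
contact_force: [-5.4, -0.1, 6.0]
opening: -0.0
```

Request:
step_arm(moves=[[[-1.5,0,0],[0,0,0],0],[[-4,0,0],[0,0,0],0],[[-5.3,0,0],[0,0,0],0],[[-5.3,-2.5,0],[0,0,0],0],[[-5.3,-5,0],[0,0,0],0],[[-5.3,-5.25,0],[0,0,0],0],[[-5,-5.25,0],[0,0,0],0],[[-4,-5.25,0],[0,0,0],0],[[-3,-5.25,0],[0,0,0],0],[[-3,-5.25,0],[0,0,0],0]])

```text
t: 12.15
tool_pos: [0.5095, -0.133, 0.1355]
tool_rot: [0.126, 1.572, -0.122]
contact_force: [0.1, 0.1, -0.6]
opening: 0.0003
```

```bash
python3 -c "
from h import *
go([*bay(4),.107])"
```

```text
shift [ 2.85 -0.15  0.17] turn [ 0.1 -0.3 -0.1] pos [ 0.5095 -0.133   0.1355] q6 -0.24 open 0.0003 F [ 0.1  0.1 -0.6] t 12.2
```

Request:
step_arm(moves=[[[0.8,-0.15,0.1],[0,-0.2,0],0],[[1.6,-0.15,0.1],[0,-0.2,0],0],[[2.1,-0.15,0.1],[0,-0.2,0],0],[[2.5,-0.15,0.1],[0,-0.2,0],0],[[2.75,-0.15,0.1],[0,-0.2,0],0],[[2.85,-0.15,0.1],[0,-0.2,0],0],[[2.85,-0.15,0.1],[0,-0.2,0],0],[[2.85,-0.15,0.1],[0,-0.2,0],0],[[2.85,-0.15,0.1],[0,-0.2,0],0],[[2.85,-0.15,0.1],[0,-0.2,0],0]])

```text
t: 12.98
tool_pos: [0.5104, -0.1347, 0.1089]
tool_rot: [0.125, 1.569, -0.122]
contact_force: [-6.1, 1.8, 11.7]
opening: -0.0002
```

Request:
step_arm(moves=[[[-1.5,0,0],[0,0,0],0],[[-4,0,0],[0,0,0],0],[[-5.3,0,0],[0,0,0],0],[[-5.3,-2.5,0],[0,0,0],0],[[-5.3,-5,0],[0,0,0],0],[[-5.3,-5.25,0],[0,0,0],0],[[-5,-5.25,0],[0,0,0],0],[[-4,-5.25,0],[0,0,0],0],[[-3,-5.25,0],[0,0,0],0],[[-3,-5.25,0],[0,0,0],0]])

```text
t: 13.82
tool_pos: [0.5004, -0.1848, 0.135]
tool_rot: [0.126, 1.575, -0.12]
contact_force: [0.6, 0.3, -1.0]
opening: -0.0
```

```bash
python3 -c "
from h import *
go([*bay(3),.107])"
```

```text
shift [ 2.8  -0.09  0.24] turn [ 0.2 -0.5 -0.2] pos [ 0.5004 -0.1848  0.135 ] q6 -0.34 open -0.0 F [ 0.6  0.3 -1. ] t 13.8
```

Request:
step_arm(moves=[[[0.8,-0.1,0.15],[0,-0.4,0],0],[[1.6,-0.1,0.15],[0,-0.4,0],0],[[2.1,-0.1,0.15],[0,-0.4,0],0],[[2.5,-0.1,0.15],[0,-0.4,0],0],[[2.75,-0.1,0.15],[0,-0.4,0],0],[[2.85,-0.1,0.15],[0,-0.4,0],0],[[2.85,-0.1,0.15],[0,-0.4,0],0],[[2.85,-0.1,0.15],[0,-0.4,0],0],[[2.85,-0.1,0.15],[0,-0.4,0],0],[[2.85,-0.1,0.15],[0,-0.4,0],0]])

```text
t: 14.65
tool_pos: [0.5019, -0.1862, 0.1089]
tool_rot: [0.125, 1.568, -0.12]
contact_force: [-5.9, 1.7, 13.2]
opening: 0.0001
```

Request:
step_arm(moves=[[[-1.5,0,0],[0,0,0],0],[[-4,0,0],[0,0,0],0],[[-5.3,0,0],[0,0,0],0],[[-5.3,-2.5,0],[0,0,0],0],[[-5.3,-5,0],[0,0,0],0],[[-5.3,-5.25,0],[0,0,0],0],[[-5,-5.25,0],[0,0,0],0],[[-4,-5.25,0],[0,0,0],0],[[-3,-5.25,0],[0,0,0],0],[[-3,-5.25,0],[0,0,0],0]])

```text
t: 15.48
tool_pos: [0.4921, -0.2361, 0.1348]
tool_rot: [0.127, 1.574, -0.117]
contact_force: [-1.2, -0.5, -0.6]
opening: 0.0002
```

```bash
python3 -c "
from h import *
go([*bay(2),.107])"
```

```text
shift [ 2.78 -0.1   0.25] turn [ 0.3 -0.4 -0.3] pos [ 0.4921 -0.2361  0.1348] q6 -0.43 open 0.0002 F [-1.2 -0.5 -0.6] t 15.5
```

Request:
step_arm(moves=[[[0.8,-0.1,0.15],[0,-0.4,0],0],[[1.6,-0.1,0.15],[0,-0.4,0],0],[[2.1,-0.1,0.15],[0,-0.4,0],0],[[2.5,-0.1,0.15],[0,-0.4,0],0],[[2.75,-0.1,0.15],[0,-0.4,0],0],[[2.85,-0.1,0.15],[0,-0.4,0],0],[[2.85,-0.1,0.15],[0,-0.4,0],0],[[2.85,-0.1,0.15],[0,-0.4,0],0],[[2.85,-0.1,0.15],[0,-0.4,0],0],[[2.85,-0.1,0.15],[0,-0.4,0],0]])

```text
t: 16.32
tool_pos: [0.4937, -0.2374, 0.1089]
tool_rot: [0.126, 1.567, -0.117]
contact_force: [-5.4, 2.8, 13.7]
opening: -0.0002
```

Request:
step_arm(moves=[[[-1.0,0,0],[0,0,0],0],[[-3,0,0],[0,0,0],0],[[-5.0,0,0],[0,0,0],0],[[-5.5,0.0,0],[0,0,0],0.5],[[-5.5,0,0],[0,0,0],0.5],[[-5.5,0,0],[0,0,0],0.5],[[-5.5,0,0],[0,0,0],0.5],[[-5.5,0,0],[0,0,0],0.5],[[-5.5,0,0],[0,0,0],0.5],[[-5.5,0,0],[0,0,0],0.5]])

```text
t: 17.15
tool_pos: [0.4932, -0.2374, 0.1629]
tool_rot: [0.127, 1.568, -0.117]
contact_force: [0.0, -0.8, 0.3]
opening: 0.0428
```

```bash
python3 -c "
from h import *
go([*bay(2),.121])"
```

```text
shift [ 4.19 -0.    0.11] turn [ 0.3 -0.1 -0.4] pos [ 0.4932 -0.2374  0.1629] q6 -0.43 open 0.0428 F [ 0.  -0.8  0.3] t 17.1
```

Request:
step_arm(moves=[[[1.5,0,0.1],[0.3,0,0],0.5],[[3,0,0.1],[0.3,0,0],0.5],[[4.2,0,0.1],[0.3,0,0],0.5],[[4.2,0,0.1],[0.3,0,0],0.5],[[4.2,0,0.1],[0.3,0,0],0.1],[[4.2,0,0.1],[0.3,0,0],0.1],[[4.2,0,0.1],[0.3,0,0],0.1],[[4.2,0,0.1],[0.3,0,0],0.1],[[4.2,0,0.1],[0.3,0,0],0.1],[[4.2,0,0.1],[0.3,0,0],0.1]])

```text
t: 17.98
tool_pos: [0.4944, -0.2375, 0.1214]
tool_rot: [0.13, 1.567, -0.121]
contact_force: [-0.2, 0.3, -1.0]
opening: 0.0252
```

Request:
step_arm(moves=[[[-1,0,0],[0,0,0],0.1],[[-2,0,0],[0,0,0],0.1],[[-4,0,0],[0,0,0],0.1],[[-6,0,0],[0,0,0],0.1],[[-8,0,0],[0,0,0],0.1],[[-10,0,0],[0,0,0],0.1],[[-12,0,0],[0,0,0],0.1],[[-12,0,0],[0,0,0],0.1],[[-12,0,0],[0,0,0],0.1],[[-12,0,0],[0,0,0],0.1]])

```text
t: 18.82
tool_pos: [0.494, -0.2379, 0.2409]
tool_rot: [0.131, 1.568, -0.121]
contact_force: [0.2, -0.1, -1.6]
opening: 0.0251
```

```bash
sed -i "s/ims=\[cams.get_image(c) for c in('side','top')\]/ims=[cams.get_image(c) for c in('top',)]/" h.py; python3 -c "
from h import *
print(basket())
go(bpt([.496,.173,-.207],.037,.24),-.207)"
```

```text
(array([ 0.49293465,  0.16947092, -0.22657985]), np.float64(1.5287283759379888), [np.uint64(7965)])
shift [ 0.32 44.28 -6.15] turn [ 2.7 -0.2 -0.4] pos [ 0.4937 -0.2377  0.24  ] q6 -0.43 open 0.0246 F [ 0.6 -0.3 -0.4] t 18.9
```

Request:
step_arm(moves=[[[0,2,-0.2],[0,0,0],0.1],[[0,6,-0.7],[0,0,0],0.1],[[0,10,-1.2],[0,0,0],0.1],[[0,14,-1.7],[0,0,0],0.1],[[0,18,-2.2],[0.5,0,0],0.1],[[0,22,-2.7],[1,0,0],0.1],[[0,26,-3.2],[1.5,0,0],0.1],[[0,30,-3.8],[2,0,0],0.1],[[0,34,-4.4],[2.7,0,0],0.1],[[0,38,-5],[2.7,0,0],0.1]])

```text
t: 19.7
tool_pos: [0.5036, 0.1472, 0.2409]
tool_rot: [0.168, 1.57, -0.158]
contact_force: [0.0, -0.5, -1.2]
opening: 0.0252
```

```bash
python3 -c "
from h import *
go(bpt([.495,.172,-.21],.037,.0835),-.21)"
```

```text
shift [15.78  5.86 -1.25] turn [ 0.1 -0.3 -0.3] pos [0.5036 0.1472 0.2409] q6 0.35 open 0.0252 F [ 0.  -0.5 -1.2] t 19.7
```

Request:
step_arm(moves=[[[0,3,-0.6],[0,0,0],0.1],[[0,5.8,-1.2],[0,0,0],0.1],[[2,5.85,-1.25],[0,0,0],0.1],[[5.5,5.85,-1.25],[0,0,0],0.1],[[9,5.85,-1.25],[0,0,0],0.1],[[12.5,5.85,-1.25],[0,0,0],0.1],[[14.5,5.85,-1.25],[0,0,0],0.1],[[15.7,5.85,-1.25],[0,0,0],0.1],[[15.8,5.85,-1.25],[0,0,0],0.1],[[15.8,5.85,-1.25],[0,0,0],0.1]])

```text
t: 20.53
tool_pos: [0.5022, 0.2079, 0.0824]
tool_rot: [0.167, 1.572, -0.159]
contact_force: [-0.7, 0.5, -0.3]
opening: 0.0248
```

Request:
step_arm(moves=[[[0.2,0,0],[0,0,0],0.1],[[0.2,0,0],[0,0,0],0.5],[[0.2,0,0],[0,0,0],0.5],[[0.2,0,0],[0,0,0],0.5],[[0,0,0],[0,0,0],0.5],[[-2,0,0],[0,0,0],0.5],[[-5,0,0],[0,0,0],0.5],[[-9,0,0],[0,0,0],0.5],[[-13,0,0],[0,0,0],0.5],[[-13,0,0],[0,0,0],0.5]])

```text
t: 21.37
tool_pos: [0.5077, 0.2083, 0.2233]
tool_rot: [0.172, 1.556, -0.154]
contact_force: [1.2, -0.6, 2.2]
opening: 0.0426
```

```bash
python3 -c "
from h import *
go([*bay(3),.17])"
```

```text
shift [  4.91 -38.76   7.58] turn [-2.7  0.5 -0.7] pos [0.5077 0.2083 0.2233] q6 0.46 open 0.0426 F [ 1.2 -0.6  2.2] t 21.4
```

Request:
step_arm(moves=[[[0,-3,0.6],[0,0,0],0.5],[[0,-7,1.4],[-0.5,0,0],0.5],[[0,-11,2.2],[-1,0,0],0.5],[[0,-15,3],[-1.5,0,0],0.5],[[0,-19,3.8],[-2,0.3,0],0.5],[[0,-23,4.6],[-2.7,0.5,-0.5],0.5],[[0,-27,5.4],[-2.7,0.5,-0.7],0.5],[[0.5,-31,6.1],[-2.7,0.5,-0.7],0.5],[[2,-35,6.9],[-2.7,0.5,-0.7],0.5],[[4.5,-38.7,7.6],[-2.7,0.5,-0.7],0.5]])

```text
t: 22.2
tool_pos: [0.5042, -0.1845, 0.18]
tool_rot: [0.124, 1.561, -0.129]
contact_force: [0.4, -0.1, 0.7]
opening: 0.0426
```

```bash
python3 -c "
from h import *
go([*bay(3),.121])
im=cams.get_image('side');cv2.imwrite('pics/p4.png',cv2.resize(im['pixels'][130:380,200:410],(504,600)))"
```

```text
shift [ 5.9  -0.16 -0.19] turn [-0.1  0.4  0.2] pos [ 0.5042 -0.1845  0.18  ] q6 -0.33 open 0.0426 F [ 0.4 -0.1  0.7] t 22.2
```

View pics/p4.png

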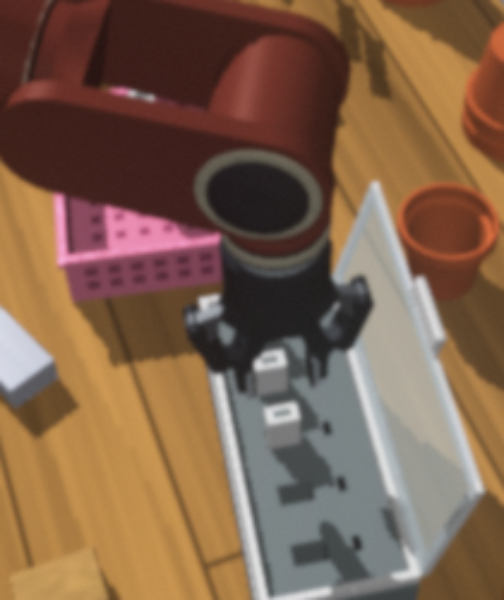

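Bays 1 and 2 are empty and stick 3 is up at (283,420), nearest under the raised jaws. I'll grasp it.

Request:
step_arm(moves=[[[0.8,-0.15,-0.15],[0,0.4,0.2],0.5],[[2.5,-0.15,-0.15],[0,0.4,0.2],0.5],[[4.2,-0.15,-0.15],[0,0.4,0.2],0.5],[[5.4,-0.15,-0.15],[0,0.4,0.2],0.5],[[5.9,-0.15,-0.15],[0,0.4,0.2],0.5],[[5.9,-0.15,-0.15],[0,0.4,0.2],0.1],[[5.9,-0.15,-0.15],[0,0.4,0.2],0.1],[[5.9,-0.15,-0.15],[0,0.4,0.2],0.1],[[5.9,-0.15,-0.15],[0,0.4,0.2],0.1],[[5.9,-0.15,-0.15],[0,0.4,0.2],0.1]])

```text
t: 23.08
tool_pos: [0.501, -0.1895, 0.1159]
tool_rot: [0.129, 1.571, -0.13]
contact_force: [6.1, -0.4, -0.6]
opening: 0.0252
```

Request:
step_arm(moves=[[[-1,0,0],[0,0,0],0.1],[[-2,0,0],[0,0,0],0.1],[[-4,0,0],[0,0,0],0.1],[[-6,0,0],[0,0,0],0.1],[[-8,0,0],[0,0,0],0.1],[[-10,0,0],[0,0,0],0.1],[[-12,0,0],[0,0,0],0.1],[[-12,0,0],[0,0,0],0.1],[[-12,0,0],[0,0,0],0.1],[[-12,0,0],[0,0,0],0.1]])

```text
t: 23.92
tool_pos: [0.501, -0.1892, 0.2352]
tool_rot: [0.129, 1.573, -0.13]
contact_force: [0.0, 0.5, -0.9]
opening: 0.0254
```

```bash
python3 -c "
from h import *
print(basket())
go(bpt([.495,.172,-.21],0,.24),-.21)
cv2.imwrite('pics/t5.png',cv2.resize(cams.get_image('top')['pixels'][170:370,180:480],(750,500)))"
```

```text
(array([ 0.49293465,  0.16947092, -0.22657985]), np.float64(1.5287283759379888), [np.uint64(7831)])
shift [-0.52 35.52 -6.49] turn [ 2.6 -0.4  0. ] pos [ 0.5008 -0.1891  0.2344] q6 -0.33 open 0.0252 F [ 0.5 -0.1 -1.2] t 24.0
```

View pics/t5.png

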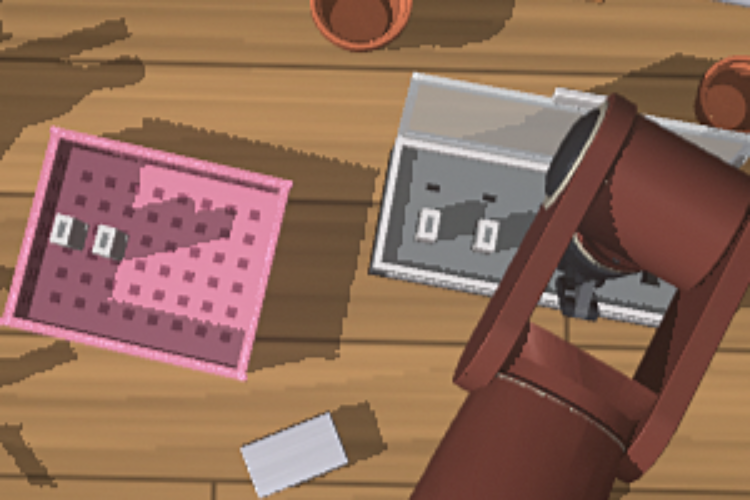

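Two sticks stand in the basket (at (67,230) and (108,240)). Sticks 4 and 5 are up, and stick 3 is held.

Request:
step_arm(moves=[[[0,2,-0.3],[0,0,0],0.1],[[0,6,-1],[0,0,0],0.1],[[0,10,-1.8],[0,0,0],0.1],[[0,14,-2.5],[0.5,0,0],0.1],[[0,18,-3.3],[1,0,0],0.1],[[0,22,-4],[1.5,0,0],0.1],[[0,26,-4.7],[2,0,0],0.1],[[0,30,-5.5],[2.6,-0.4,0],0.1],[[0,33.5,-6.1],[2.6,-0.4,0],0.1],[[0,35.5,-6.5],[2.6,-0.4,0],0.1]])

```text
t: 24.85
tool_pos: [0.4934, 0.175, 0.233]
tool_rot: [0.163, 1.568, -0.163]
contact_force: [-0.1, -0.6, -0.5]
opening: 0.0252
```

```bash
python3 -c "
from h import *
go(bpt([.495,.172,-.21],0,.078),-.21)"
```

```text
shift [15.5  -0.26  0.27] turn [ 0.2 -0.2  0. ] pos [0.4934 0.175  0.233 ] q6 0.41 open 0.0252 F [-0.1 -0.6 -0.5] t 24.9
```

Request:
step_arm(moves=[[[0.5,-0.25,0.2],[0,-0.2,0],0.1],[[3,-0.25,0.2],[0,-0.2,0],0.1],[[6,-0.25,0.2],[0,-0.2,0],0.1],[[9,-0.25,0.2],[0,-0.2,0],0.1],[[12,-0.25,0.2],[0,-0.2,0],0.1],[[14,-0.25,0.2],[0,-0.2,0],0.1],[[15.2,-0.25,0.2],[0,-0.2,0],0.1],[[15.4,-0.25,0.2],[0,-0.2,0],0.1],[[15.4,-0.25,0.2],[0,-0.2,0],0.1],[[15.4,-0.25,0.2],[0,-0.2,0],0.1]])

```text
t: 25.68
tool_pos: [0.4953, 0.1721, 0.0802]
tool_rot: [0.163, 1.563, -0.163]
contact_force: [-0.4, -0.8, -0.5]
opening: 0.0254
```

Request:
step_arm(moves=[[[0.2,0,0],[0,0,0],0.1],[[0.2,0,0],[0,0,0],0.5],[[0.2,0,0],[0,0,0],0.5],[[0.2,0,0],[0,0,0],0.5],[[0,0,0],[0,0,0],0.5],[[-2,0,0],[0,0,0],0.5],[[-5,0,0],[0,0,0],0.5],[[-9,0,0],[0,0,0],0.5],[[-13,0,0],[0,0,0],0.5],[[-13,0,0],[0,0,0],0.5]])

```text
t: 26.52
tool_pos: [0.4996, 0.1731, 0.2207]
tool_rot: [0.166, 1.547, -0.158]
contact_force: [0.9, -0.7, 1.4]
opening: 0.0426
```

```bash
python3 -c "
from h import *
go([*bay(4),.17])"
```

```text
shift [  4.99 -29.92   7.35] turn [-2.7  1.  -0.4] pos [0.4996 0.1731 0.2207] q6 0.4 open 0.0426 F [ 0.9 -0.7  1.4] t 26.5
```

Request:
step_arm(moves=[[[0,-3,0.7],[0,0,0],0.5],[[0,-7,1.7],[-0.5,0,0],0.5],[[0,-11,2.7],[-1,0,0],0.5],[[0,-15,3.7],[-1.5,0.3,0],0.5],[[0,-19,4.7],[-2,0.6,0],0.5],[[0,-23,5.6],[-2.7,1,-0.4],0.5],[[0,-27,6.6],[-2.7,1,-0.4],0.5],[[1,-29.9,7.35],[-2.7,1,-0.4],0.5],[[3,-29.9,7.35],[-2.7,1,-0.4],0.5],[[4.5,-29.9,7.35],[-2.7,1,-0.4],0.5]])

```text
t: 27.35
tool_pos: [0.5108, -0.1366, 0.1746]
tool_rot: [0.128, 1.566, -0.129]
contact_force: [-1.3, 0.0, -1.3]
opening: 0.0428
```

```bash
python3 -c "
from h import *
go([*bay(4),.121])"
```

```text
shift [ 5.36  0.19 -0.04] turn [-0.2  0.1  0. ] pos [ 0.5108 -0.1366  0.1746] q6 -0.24 open 0.0428 F [-1.3  0.  -1.3] t 27.4
```

Request:
step_arm(moves=[[[0.8,0.2,0],[0,0,0],0.5],[[2.5,0.2,0],[0,0,0],0.5],[[4,0.2,0],[0,0,0],0.5],[[4.8,0.2,0],[0,0,0],0.5],[[5.2,0.2,0],[0,0,0],0.5],[[5.2,0.2,0],[0,0,0],0.1],[[5.2,0.2,0],[0,0,0],0.1],[[5.2,0.2,0],[0,0,0],0.1],[[5.2,0.2,0],[0,0,0],0.1],[[5.2,0.2,0],[0,0,0],0.1]])

```text
t: 28.18
tool_pos: [0.5117, -0.1348, 0.1234]
tool_rot: [0.127, 1.565, -0.129]
contact_force: [-0.7, -1.2, -0.3]
opening: 0.0247
```

Request:
step_arm(moves=[[[-1,0,0],[0,0,0],0.1],[[-2,0,0],[0,0,0],0.1],[[-4,0,0],[0,0,0],0.1],[[-6,0,0],[0,0,0],0.1],[[-8,0,0],[0,0,0],0.1],[[-10,0,0],[0,0,0],0.1],[[-12,0,0],[0,0,0],0.1],[[-12,0,0],[0,0,0],0.1],[[-12,0,0],[0,0,0],0.1],[[-12,0,0],[0,0,0],0.1]])

```text
t: 29.02
tool_pos: [0.511, -0.1345, 0.243]
tool_rot: [0.128, 1.565, -0.129]
contact_force: [0.4, 0.2, -1.1]
opening: 0.0252
```

```bash
python3 -c "
from h import *
print(basket())
go(bpt([.495,.172,-.21],-.037,.24),-.21)"
```

```text
(array([ 0.49293465,  0.16947092, -0.22657985]), np.float64(1.5287283759379888), [np.uint64(7708)])
shift [ 0.19 26.28 -6.72] turn [2.7 0.  0. ] pos [ 0.5107 -0.1344  0.2421] q6 -0.23 open 0.025 F [-1.7  0.2 -1.5] t 29.1
```

Request:
step_arm(moves=[[[0,2,-0.5],[0,0,0],0.1],[[0,6,-1.5],[0,0,0],0.1],[[0,10,-2.5],[0,0,0],0.1],[[0,14,-3.6],[0.5,0,0],0.1],[[0,18,-4.6],[1,0,0],0.1],[[0,22,-5.6],[1.5,0,0],0.1],[[0,25,-6.4],[2,0,0],0.1],[[0,26.3,-6.7],[2.7,0,0],0.1],[[0,26.3,-6.7],[2.7,0,0],0.1],[[0,26.3,-6.7],[2.7,0,0],0.1]])

```text
t: 29.9
tool_pos: [0.4866, 0.1364, 0.2403]
tool_rot: [0.163, 1.567, -0.165]
contact_force: [-0.4, -0.8, 0.5]
opening: 0.0253
```

```bash
python3 -c "
from h import *
go(bpt([.495,.172,-.21],-.037,.085),-.21)"
```

```text
shift [ 1.553e+01 -1.000e-02  1.100e-01] turn [ 0.1 -0.1  0.1] pos [0.4866 0.1364 0.2403] q6 0.34 open 0.0253 F [-0.4 -0.8  0.5] t 29.9
```

Request:
step_arm(moves=[[[0.5,0,0.1],[0,0,0],0.1],[[3,0,0.1],[0,0,0],0.1],[[6,0,0.1],[0,0,0],0.1],[[9,0,0.1],[0,0,0],0.1],[[12,0,0.1],[0,0,0],0.1],[[14,0,0.1],[0,0,0],0.1],[[15.2,0,0.1],[0,0,0],0.1],[[15.4,0,0.1],[0,0,0],0.1],[[15.4,0,0.1],[0,0,0],0.1],[[15.4,0,0.1],[0,0,0],0.1]])

```text
t: 30.73
tool_pos: [0.4883, 0.1356, 0.0877]
tool_rot: [0.164, 1.565, -0.166]
contact_force: [-0.8, -0.4, -0.4]
opening: 0.0248
```

Request:
step_arm(moves=[[[0.2,0,0],[0,0,0],0.1],[[0.2,0,0],[0,0,0],0.5],[[0.2,0,0],[0,0,0],0.5],[[0.2,0,0],[0,0,0],0.5],[[0,0,0],[0,0,0],0.5],[[-2,0,0],[0,0,0],0.5],[[-5,0,0],[0,0,0],0.5],[[-9,0,0],[0,0,0],0.5],[[-13,0,0],[0,0,0],0.5],[[-13,0,0],[0,0,0],0.5]])

```text
t: 31.57
tool_pos: [0.4929, 0.1365, 0.2281]
tool_rot: [0.166, 1.549, -0.162]
contact_force: [1.5, 0.6, 0.8]
opening: 0.043
```

```bash
python3 -c "
from h import *
go([*bay(5),.17])"
```

```text
shift [  5.83 -20.99   7.04] turn [-2.8  0.9 -0.2] pos [0.4929 0.1365 0.2281] q6 0.33 open 0.043 F [1.5 0.6 0.8] t 31.6
```

Request:
step_arm(moves=[[[0,-3,1],[0,0,0],0.5],[[0,-7,2.3],[-0.5,0,0],0.5],[[0,-11,3.7],[-1,0.3,0],0.5],[[0,-15,5],[-1.5,0.6,0],0.5],[[0,-19,6.3],[-2,0.9,0],0.5],[[1,-21,7],[-2.8,0.9,-0.2],0.5],[[3,-21,7.05],[-2.8,0.9,-0.2],0.5],[[5,-21,7.05],[-2.8,0.9,-0.2],0.5],[[5.8,-21,7.05],[-2.8,0.9,-0.2],0.5],[[5.8,-21,7.05],[-2.8,0.9,-0.2],0.5]])

```text
t: 32.4
tool_pos: [0.5176, -0.083, 0.1675]
tool_rot: [0.127, 1.572, -0.125]
contact_force: [-0.9, 0.1, 1.1]
opening: 0.0427
```

```bash
python3 -c "
from h import *
go([*bay(5),.122])"
```

```text
shift [ 4.55 -0.01  0.18] turn [-0.  -0.3 -0.1] pos [ 0.5176 -0.083   0.1675] q6 -0.14 open 0.0427 F [-0.9  0.1  1.1] t 32.4
```

Request:
step_arm(moves=[[[0.8,0,0.15],[0,0,0],0.5],[[2.2,0,0.15],[0,0,0],0.5],[[3.5,0,0.15],[0,0,0],0.5],[[4.2,0,0.15],[0,0,0],0.5],[[4.5,0,0.15],[0,0,0],0.5],[[4.5,0,0.15],[0,0,0],0.1],[[4.5,0,0.15],[0,0,0],0.1],[[4.5,0,0.15],[0,0,0],0.1],[[4.5,0,0.15],[0,0,0],0.1],[[4.5,0,0.15],[0,0,0],0.1]])

```text
t: 33.23
tool_pos: [0.5192, -0.0834, 0.1232]
tool_rot: [0.127, 1.571, -0.125]
contact_force: [-0.9, 0.5, 0.4]
opening: 0.0249
```

Request:
step_arm(moves=[[[-1,0,0],[0,0,0],0.1],[[-2,0,0],[0,0,0],0.1],[[-4,0,0],[0,0,0],0.1],[[-6,0,0],[0,0,0],0.1],[[-8,0,0],[0,0,0],0.1],[[-10,0,0],[0,0,0],0.1],[[-12,0,0],[0,0,0],0.1],[[-12,0,0],[0,0,0],0.1],[[-12,0,0],[0,0,0],0.1],[[-12,0,0],[0,0,0],0.1]])

```text
t: 34.07
tool_pos: [0.5192, -0.0834, 0.2429]
tool_rot: [0.127, 1.572, -0.125]
contact_force: [0.4, 0.1, -1.0]
opening: 0.0249
```

```bash
python3 -c "
from h import *
print(basket())
go(bpt([.495,.172,-.21],-.074,.24),-.21)
cv2.imwrite('pics/t6.png',cv2.resize(cams.get_image('top')['pixels'][170:370,180:480],(750,500)))"
```

```text
(array([ 0.49293465,  0.16947092, -0.22657985]), np.float64(1.5287283759379888), [np.uint64(7595)])
shift [ 0.26 17.43 -6.81] turn [ 2.8 -0.4 -0.1] pos [ 0.5189 -0.0833  0.242 ] q6 -0.14 open 0.0252 F [ 0.2 -0.3 -0.3] t 34.1
```

View pics/t6.png

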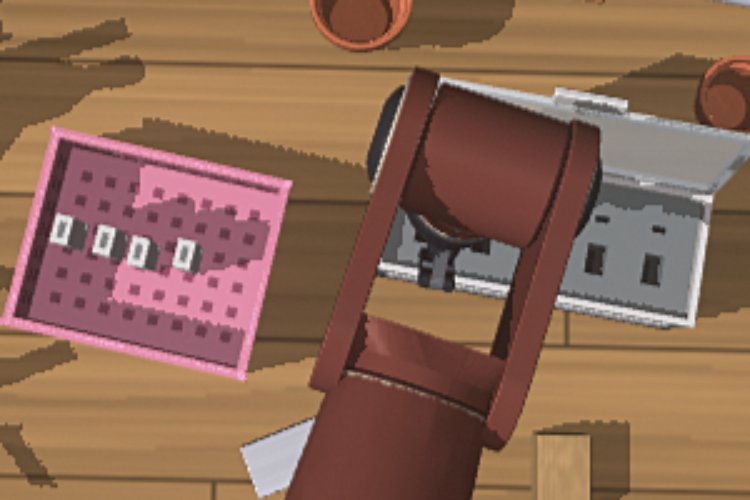

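Four sticks stand in the basket ((67,230) to (187,255)), with space left for the fifth around (228,265).

Request:
step_arm(moves=[[[0,2,-0.8],[0,0,0],0.1],[[0,5.5,-2.1],[0,0,0],0.1],[[0,9,-3.5],[0.5,0,0],0.1],[[0,12.5,-4.9],[1,0,0],0.1],[[0,16,-6.2],[2,0,0],0.1],[[0,17.4,-6.8],[2.8,-0.4,0],0.1],[[0,17.4,-6.8],[2.8,-0.4,0],0.1],[[2,17.4,-6.8],[2.8,-0.4,0],0.1],[[4,17.4,-6.8],[2.8,-0.4,0],0.1],[[4,17.4,-6.8],[2.8,-0.4,0],0.1]])

```text
t: 35.0
tool_pos: [0.4764, 0.0987, 0.1969]
tool_rot: [0.164, 1.574, -0.165]
contact_force: [-0.8, -0.0, -2.0]
opening: 0.0253
```

```bash
python3 -c "
from h import *
go(bpt([.495,.172,-.21],-.074,.085),-.21)"
```

```text
shift [11.19  0.18  0.39] turn [ 0.  -0.5  0.1] pos [0.4764 0.0987 0.1969] q6 0.26 open 0.0253 F [-0.8 -0.  -2. ] t 35.0
```

Request:
step_arm(moves=[[[0.2,0.2,0.3],[0,-0.4,0],0.1],[[2,0.2,0.3],[0,-0.4,0],0.1],[[4,0.2,0.3],[0,-0.4,0],0.1],[[6,0.2,0.3],[0,-0.4,0],0.1],[[8,0.2,0.3],[0,-0.4,0],0.1],[[9.5,0.2,0.3],[0,-0.4,0],0.1],[[10.5,0.2,0.3],[0,-0.4,0],0.1],[[11.1,0.2,0.3],[0,-0.4,0],0.1],[[11.1,0.2,0.3],[0,-0.4,0],0.1],[[11.1,0.2,0.3],[0,-0.4,0],0.1]])

```text
t: 35.83
tool_pos: [0.4794, 0.0998, 0.0866]
tool_rot: [0.163, 1.566, -0.166]
contact_force: [0.3, 0.1, 0.3]
opening: 0.0246
```

Request:
step_arm(moves=[[[0.2,0,0],[0,0,0],0.1],[[0.2,0,0],[0,0,0],0.5],[[0.2,0,0],[0,0,0],0.5],[[0.2,0,0],[0,0,0],0.5],[[0,0,0],[0,0,0],0.5],[[-2,0,0],[0,0,0],0.5],[[-5,0,0],[0,0,0],0.5],[[-9,0,0],[0,0,0],0.5],[[-13,0,0],[0,0,0],0.5],[[-17,0,0],[0,0,0],0.5]])

```text
t: 36.67
tool_pos: [0.4791, 0.1001, 0.2585]
tool_rot: [0.163, 1.566, -0.166]
contact_force: [1.4, 0.4, -0.1]
opening: 0.0427
```

```bash
python3 -c "
from h import *
top=cams.get_image('top');side=cams.get_image('side')
cv2.imwrite('pics/t7.png',np.hstack([cv2.resize(top['pixels'][170:370,180:480],(450,300)),cv2.resize(side['pixels'][150:390,200:440],(340,300))]))
for n in('lid_tab','lid_hinge'):
    for c in('side','top'): print(n,c,[(np.round(d['at'],1),round(d['conf'],2)) for d in finder.tip_of(c,n)][:2])
# predicted tab/corner positions vs lid angle
ax=np.array([np.cos(YAW),np.sin(YAW)]);h=DOCK+ax*.075
for th in(1.6,1.7,1.8,1.9,2.0):
    P=[*(h+ax*(-np.cos(th)*.129)),.102+np.sin(th)*.129]; print(th,np.round(P,3),proj(side,P).round(1),proj(top,P).round(1))
go([.5,-.186,.3])
"
```

```text
lid_tab side [(array([381.2, 259.3]), 0.67)]
lid_tab top [(array([420.8, 211.7]), 0.77)]
lid_hinge side [(array([354.3, 299.7]), 0.81)]
lid_hinge top [(array([403. , 235.6]), 0.98)]
1.6 [ 0.58  -0.199  0.231] [[359.6 263. ]] [[412.6 225.7]]
1.7 [ 0.593 -0.201  0.23 ] [[366.6 262.1]] [[413.5 219.6]]
1.8 [ 0.605 -0.203  0.228] [[373.4 261.6]] [[414.3 213.7]]
1.9 [ 0.618 -0.205  0.224] [[380.  261.7]] [[414.9 208.1]]
2.0 [ 0.63  -0.207  0.219] [[386.2 262.1]] [[415.3 202.8]]
shift [ -4.44 -27.55   8.  ] turn [-2.8 -0.2  0.1] pos [0.4789 0.1    0.2552] q6 0.26 open 0.0429 F [-1.  -0.2  0.5] t 37.0
```

View pics/t7.png

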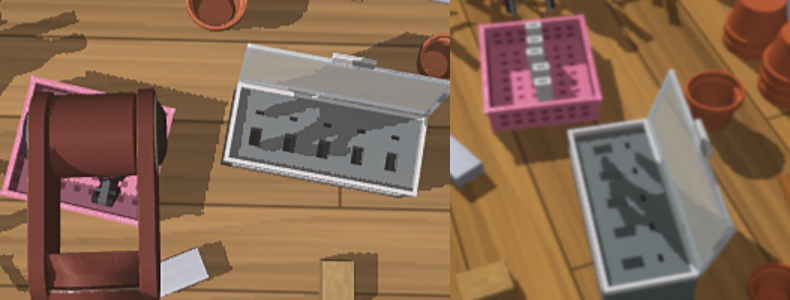

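All five sticks are in the basket (side view: (533,28) to (543,92)) and every bay is empty. The cover is at about 1.85 rad, so I'll go behind it with the fingers shut and push it round.

Request:
step_arm(moves=[[[-2,-2,1],[0,0,0],0],[[-5,-5,2.5],[0,0,0],0],[[-8,-8,4],[-0.5,0,0],0],[[-8,-11,6.5],[-0.5,0,0],0],[[-8,-14,9],[-1,0,0],0],[[-8,-17,11.5],[-1.5,0,0],0],[[-8,-19.5,14.5],[-2,0,0],0],[[-8,-22,17.5],[-2.8,0,0],0],[[-8,-24.5,20.5],[-2.8,0,0],0],[[-8,-26.5,23],[-2.8,0,0],0]])

```text
t: 37.8
tool_pos: [0.6493, -0.2091, 0.3313]
tool_rot: [0.127, 1.575, -0.128]
contact_force: [-1.1, -0.3, 0.8]
opening: 0.0003
```

```bash
python3 -c "
from h import *
ax=np.array([np.cos(YAW),np.sin(YAW)])
go([*(DOCK+ax*.158),.232])
for th in np.arange(1.57,-.01,-.0785*2):
    r=110;x=75-r*np.cos(th)+5*np.sin(th)+14.5;z=102+r*np.sin(th)+5*np.cos(th)+17
    print(round(th,2),'dock x',round(x),'tcp z',round(z),'| dz,dx cm from x=158,z=232:',round((232-z)/10,1),round((x-158)/10,1))
"
```

```text
shift [ 9.92 -0.05  1.02] turn [-0.1 -0.5  0.1] pos [ 0.6493 -0.2091  0.3313] q6 -0.26 open 0.0003 F [-1.1 -0.3  0.8] t 37.8
1.57 dock x 94 tcp z 229 | dz,dx cm from x=158,z=232: 0.3 -6.4
1.41 dock x 77 tcp z 228 | dz,dx cm from x=158,z=232: 0.4 -8.1
1.26 dock x 60 tcp z 225 | dz,dx cm from x=158,z=232: 0.7 -9.8
1.1 dock x 44 tcp z 219 | dz,dx cm from x=158,z=232: 1.3 -11.4
0.94 dock x 29 tcp z 211 | dz,dx cm from x=158,z=232: 2.1 -12.9
0.78 dock x 15 tcp z 200 | dz,dx cm from x=158,z=232: 3.2 -14.3
0.63 dock x 3 tcp z 188 | dz,dx cm from x=158,z=232: 4.4 -15.5
0.47 dock x -6 tcp z 173 | dz,dx cm from x=158,z=232: 5.9 -16.4
0.31 dock x -14 tcp z 158 | dz,dx cm from x=158,z=232: 7.4 -17.2
0.16 dock x -18 tcp z 141 | dz,dx cm from x=158,z=232: 9.1 -17.6
-0.0 dock x -20 tcp z 124 | dz,dx cm from x=158,z=232: 10.8 -17.8
```

Request:
step_arm(moves=[[[0,0,1],[0,-0.5,0],0],[[0,0,1],[0,-0.5,0],0],[[1.5,0,1],[0,-0.5,0],0],[[3.5,0,1],[0,-0.5,0],0],[[5.5,0,1],[0,-0.5,0],0],[[7.5,0,1],[0,-0.5,0],0],[[9,0,1],[0,-0.5,0],0],[[9.9,0,1],[0,-0.5,0],0],[[9.9,0,1],[0,-0.5,0],0],[[9.9,0,1],[0,-0.5,0],0]])

```text
t: 38.63
tool_pos: [0.658, -0.21, 0.232]
tool_rot: [0.126, 1.567, -0.128]
contact_force: [0.2, 0.7, -0.4]
opening: 0.0
```

```bash
python3 -c "
from h import *
ax=np.array([np.cos(YAW),np.sin(YAW)])
go([*(DOCK+ax*.158),.232])
side=cams.get_image('side')
cv2.imwrite('pics/c1.png',cv2.resize(side['pixels'][150:390,240:480],(600,600)))"
```

```text
shift [-0.   -0.11  0.07] turn [-0.1 -0.   0.1] pos [ 0.658 -0.21   0.232] q6 -0.25 open 0.0 F [ 0.2  0.7 -0.4] t 38.6
```

View pics/c1.png

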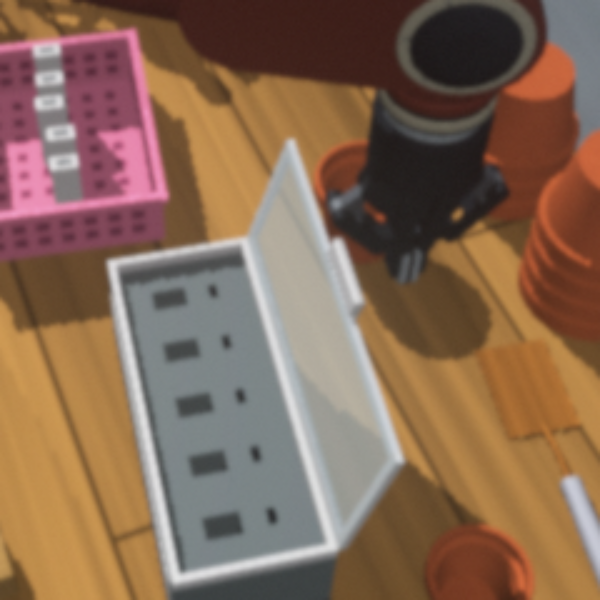

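Five sticks show in the basket ((47,50) to (63,162)). The shut fingers at (405,265) are clear behind the tab at (345,275), so I'll push slowly.

Request:
step_arm(moves=[[[0,0,-0.7],[0,0,0],0],[[0,0,-1.4],[0,0,0],0],[[0,0,-2.1],[0,0,0],0],[[0,0,-2.8],[0,0,0],0],[[0,0,-3.5],[0,0,0],0],[[0,0,-4.2],[0,0,0],0],[[0.1,0,-4.9],[0,0,0],0],[[0.2,0,-5.6],[0,0,0],0],[[0.3,0,-6.3],[0,0,0],0],[[0.3,0,-7],[0,0,0],0]])

```text
t: 39.52
tool_pos: [0.5886, -0.199, 0.2297]
tool_rot: [0.126, 1.566, -0.128]
contact_force: [1.4, -1.1, 0.4]
opening: -0.0
```

```bash
python3 -c "
from h import *
ax=np.array([np.cos(YAW),np.sin(YAW)])
go([*(DOCK+ax*.158),.232])
print([(np.round(d['at'],1),round(d['conf'],2)) for c in('side','top') if cams.get_image(c) for d in finder.tip_of(c,'lid_tab')])"
```

```text
shift [-0.22 -0.07  7.09] turn [-0.1  0.1  0.1] pos [ 0.5886 -0.199   0.2297] q6 -0.28 open -0.0 F [ 1.4 -1.1  0.4] t 39.5
[(array([356.4, 259.8]), 0.82)]
```

Request:
step_arm(moves=[[[0.2,0,-1.0],[0,0,0],0],[[0.3,0,-1.9],[0,0,0],0],[[0.5,0,-2.7],[0,0,0],0],[[0.8,0,-3.5],[0,0,0],0],[[1.1,0,-4.3],[0,0,0],0],[[1.5,0,-5.1],[0,0,0],0],[[1.9,0,-5.8],[0,0,0],0],[[2.4,0,-6.5],[0,0,0],0],[[3.0,0,-7.2],[0,0,0],0],[[3.6,0,-7.8],[0,0,0],0]])

```text
t: 40.55
tool_pos: [0.5112, -0.1864, 0.193]
tool_rot: [0.126, 1.567, -0.128]
contact_force: [0.3, 0.5, 0.8]
opening: 0.0002
```

```bash
python3 -c "
from h import *
ax=np.array([np.cos(YAW),np.sin(YAW)])
go([*(DOCK+ax*.158),.232])
side=cams.get_image('side')
cv2.imwrite('pics/c2.png',cv2.resize(side['pixels'][190:390,240:440],(500,500)))"
```

```text
shift [-3.89 -0.08 14.94] turn [-0.1  0.   0.1] pos [ 0.5112 -0.1864  0.193 ] q6 -0.32 open 0.0002 F [0.3 0.5 0.8] t 40.5
```

View pics/c2.png

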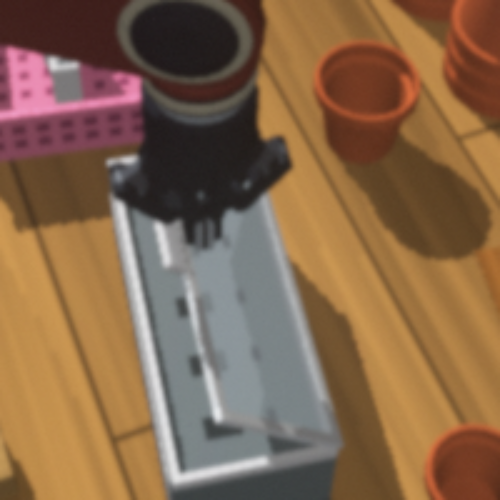

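The cover is about half closed, its tab at (172,243) under the fingers. I'll follow it down.

Request:
step_arm(moves=[[[0.5,0,-0.6],[0,0,0],0],[[1.3,0,-1.1],[0,0,0],0],[[2.0,0,-1.5],[0,0,0],0],[[2.8,0,-1.9],[0,0,0],0],[[3.5,0,-2.3],[0,0,0],0],[[4.3,0,-2.5],[0,0,0],0],[[5.1,0,-2.7],[0,0,0],0],[[5.8,0,-2.8],[0,0,0],0],[[6.5,0,-2.9],[0,0,0],0],[[6.8,0,-2.9],[0,0,0],0]])

```text
t: 41.43
tool_pos: [0.4806, -0.1811, 0.1238]
tool_rot: [0.128, 1.572, -0.127]
contact_force: [-8.2, 4.3, 19.6]
opening: 0.0001
```

Request:
step_arm(moves=[[[0.2,0,0],[0,0,0],0],[[0.3,0,0],[0,0,0],0],[[0.4,0,0],[0,0,0],0],[[0.4,0,0],[0,0,0],0],[[0.4,0,0],[0,0,0],0],[[0.4,0,0],[0,0,0],0],[[0.4,0,0],[0,0,0],0],[[0.4,0,0],[0,0,0],0],[[0.4,0,0],[0,0,0],0],[[0.4,0,0],[0,0,0],0]])

```text
t: 42.27
tool_pos: [0.4807, -0.1811, 0.1237]
tool_rot: [0.128, 1.574, -0.126]
contact_force: [-12.1, 5.7, 22.7]
opening: -0.0001
```

Firm contact at z = 0.1237, as predicted for a closed cover. I'll retract and check.

Request:
step_arm(moves=[[[-0.5,0,0],[0,0,0],0],[[-2,0,0],[0,0,0],0],[[-5,0,0],[0,0,0],0],[[-8,0,0],[0,0,0],0],[[-11,-3,-1],[0,0,0],0],[[-14,-7,-2],[0,0,0],0],[[-15,-11,-3],[0,0,0],0],[[-15,-15,-4],[0,0,0],0],[[-15,-19,-5],[0,0,0],0],[[-15,-23,-6],[0,0,0],0]])

```text
t: 43.1
tool_pos: [0.3887, -0.3918, 0.2747]
tool_rot: [0.126, 1.573, -0.127]
contact_force: [1.1, 0.1, -0.2]
opening: -0.0001
```

```bash
python3 -c "
from h import *
top=cams.get_image('top');side=cams.get_image('side')
ax=np.array([np.cos(YAW),np.sin(YAW)]);h=DOCK+ax*.075
for c,im in(('side',side),('top',top)):
    print(c,[(np.round(d['at'],1),round(d['conf'],2)) for d in finder.tip_of(c,'lid_tab')][:2],[proj(im,[*(h-ax*np.cos(t)*.129),.1045+np.sin(t)*.129]).round(1) for t in(0,.05,.1)])
cv2.imwrite('pics/f.png',np.hstack([cv2.resize(top['pixels'][170:370,180:480],(450,300)),cv2.resize(side['pixels'][150:390,200:440],(340,300))]))
o=ctrl.get_obs();print(o['t'],o['tool_pos'],o['contact_force'])"
```

```text
side [] [array([[289.4, 313.7]]), array([[289.3, 312. ]]), array([[289.4, 310.2]])]
top [(array([397.2, 293.4]), 0.98)] [array([[391.7, 292.7]]), array([[392.2, 292.6]]), array([[392.7, 292.3]])]
43.3 [ 0.3888099  -0.39075373  0.27340379] [ 0.46312599  0.60720925 -0.71339011]
```

View pics/f.png

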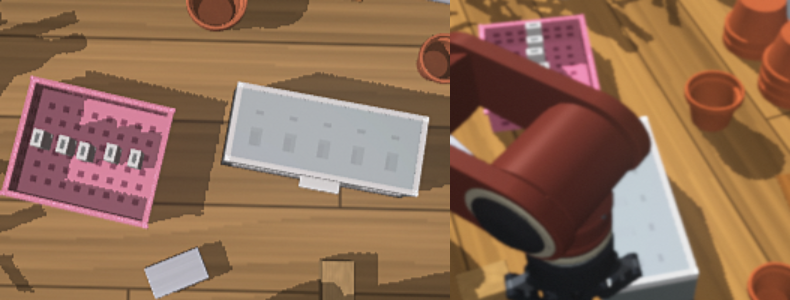

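The top view shows five sticks in the basket ((37,138) to (135,157)), the cover flat on the rim with its tab at (320,183), and both pots in frame upright. The arm is clear, so I'm handing in.

```bash
python3 -c "
from station import ctrl
print(ctrl.finish_job())"
```

```text
the job is handed in; nothing more can be done
None
```

All five sticks were pressed free, lifted out and stood in the pink basket. The cover was then pushed over slowly at about 0.8 rad/s and pressed closed. I handed the job in at about 43 s; it reports no verdict.

- **Sticks and basket:** the last top view shows all five sticks inside the basket. The basket fit did not shift while the sticks were being placed.
- **Cover:** it looks flat on the rim. The fingers met firm contact with TCP z at 0.1237 m, against 0.124 m predicted for fully closed. The tab's row in the top view was within 1 px of the closed prediction, but its column was about 5 px off. I put that down to finder or yaw error.
- **Not confirmed from the side:** the side camera could not check the tab, because the arm hid it.
- **Bystanders:** both pots stood upright in the last view. The bottle was outside that crop; the arm did not come near it after an earlier picture showed it standing.
- **Arm:** it was clear of everything, with contact force near zero.

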